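Seat the empty reel on the bench winder's splined spindle and close the keeper

TASK

The empty grey wire reel only sits on top of the winder's splined spindle because its teeth are not lined up. Work the reel round to and fro until the teeth mesh and it drops, press it straight down until it is fully home, then swing the orange keeper all the way in over the reel's rim. Leave the bottle, carton and jar where they stand.

Things in the scene. Friction and masses are not known exactly. Their poses are not given: they have to be found in the camera images.
- winder: Blue round housing 160 mm across, 35 mm high, screwed to the bench; origin on the bench under the spindle axis, z up. Its upright steel spindle is fixed (does not turn): smooth 30 mm pilot, top at 88 mm; lower part with 6 teeth, tops at 61 mm, 49 mm across, at 0, 60, 120, ... degrees from the winder's +x. Six yellow marks on the housing's top, 70 to 78 mm from the axis, show these directions.
- spindle_seat (a point): Centre of the shoulder on which a fully seated reel's underside rests, on the spindle axis, 38 mm above the bench; axes as the winder's.
- reel: Loose grey reel, 0.25 to 0.45 kg, two flanges 132 mm across; origin on its axis at the underside, z up, +x toward its red knob. Upper flange's top 61 mm, black hub top 65 mm above the underside. Its bore has 6 teeth: it meshes when its x axis is at a multiple of 60 degrees (about 5 either way) to the winder's x: yellow line on its top in line with a yellow mark of the housing.
- reel_knob (a point): Middle of the red winding knob fixed to the reel: an upright pin 15 to 17 mm thick, 42 mm from the reel's axis, standing from 61 to 101 mm above the reel's underside; this point is 82 mm above it. Axes as the reel's.
- reel_top (a point): Centre of the flat hub top (66 mm across). Unmeshed it is 126 mm above the bench and the reel turns with 1 to 2 N at its knob; it starts 15 to 45 degrees off mesh. Meshed the reel drops 6 mm onto the collar by itself; then about 5 to 15 N down on this point moves it 17 mm more, to the shoulder (103 mm above the bench), where it stays.
- keeper (a joint): Swing of the orange keeper arm about its post, rad, growing counter-clockwise from above: 0 = clear of the reel, arm 25 degrees ccw from the winder's +x; 1.57 = end stop, arm straight toward the spindle, its end 9 mm over the rim. Starts at 0 to 0.3, stays where left, about 1.5 N at its knob. Arm's underside 102.5 mm above the bench, 3.5 mm above a seated reel's rim; a reel not home blocks it.
- keeper_pivot (a point): Axis of the keeper's post, 108 mm from the spindle axis, 65 degrees clockwise (seen from above) from the winder's +x; axes as the winder's.
- keeper_knob (a point): Middle of the upright black knob on the keeper's arm, 15 mm thick, 38 mm from the post's axis; this point is 137 mm above the bench, the knob reaches from 116 to 150 mm.
- flux_bottle: Bystander: cream dropper bottle with red nozzle, 32 mm across, 94 mm high, beside the winder; origin under its centre.
- carton: Bystander: blue carton 92 x 66 x 36 mm beside the winder; origin under its centre.
- jar: Bystander: clear jar with dark lid, 63 mm across, 99 mm high, beside the winder; origin under its centre.
- collar (a joint): Black rubber collar round the spindle under the reel, 66 mm across: 0 = up (top 55 mm above the bench), 0.017 = pushed down level with the shoulder. Slides with a drag of about 9 N, more if moved fast, and does not spring back.

How it is judged:
By the outcome, as a careful person would: the job done as asked, in the order asked, and still so for the second after the job is handed in, with the robot touching nothing.
It also fails if it takes over 64 s, if anything falls off the work surface, if the arm or the gripper's body presses on something with over 40 N, if the wrist force passes 120 N, or if a joint passes its speed limit or range.

ROBOT

A 6-joint arm with a two-finger parallel gripper is mounted at the origin on a cart in front of the work surface, level with it; the furniture and walls round the work are solid. World frame = base frame: x ahead of the robot, y to its left, z up, the work surface at z = 0. Lengths are in mm, angles in degrees, forces in N, time in s.
With the tool pointing down it reaches from about 300 to 850 mm from the base axis. Payload 4.2 kg.
Tool frame: the origin (TCP) lies at the very end of the fingers, on their centre line; the grasp point (between the pads) lies 19 mm behind it; z points along the fingers, y is the line along which they close (so a half turn about z gives the same grasp; the last joint's range is limited). The gripper opens to 91 mm and grips with 3 to 60 N. Pads are 32 mm wide; open, the fingers measure 118 mm over their backs; the gripper's body (76 mm by 178 mm) begins 60 mm behind the grasp point.
Start: joints at [-75, 18.312, 89.639, -0, 72.044, -1.146], TCP at [159.902, -552.336, 213.976] pointing down, gripper open.
Joint ranges: [-177.97, 177.97], [-48.28, 115.42], [12.27, 149.76], [-77.06, 257.06], [2.81, 150.46], [-146.56, 146.56]. Speed limits (degrees/s): [147.25, 147.25, 180, 180, 180, 180].

INTERFACE

Orientations are given as [roll, pitch, yaw] about the fixed x, y, z axes, in that order (R = Rz(yaw) Ry(pitch) Rx(roll)).
In Python, from workcell import env, eyes gives the robot as it stands.
- The arm moves only by the tool send_rows, never from a script. Its argument "targets" is text: rows parted by semicolons, each of 7 numbers parted by spaces: the shift along the tool's x, y, z in m, then the turn, a rotation vector about the tool's x, y, z in degrees, then the opening in per cent of the stroke, from 0 (shut) to 100 (fully open). A call has 1 to 12 rows; each row is the pose to reach, as a shift and turn from the pose commanded when the call began, along the tool's axes at that moment; what a row does not reach only later rows make up. A row lasts 1/12 s, in which the tool goes at most 41.7 mm and 7.16 degrees, less where a joint would pass 70% of its speed; a pose out of reach is approached as far as the arm can. A call with a gripper value outside its range is refused whole. The fingers move at their own pace and stop on an object; "grip_force" is the grip in N (left out, the last holds). Time passes only in rows, so rows that repeat a pose let the fingers close. It gives the time, the measured TCP pose, the force, the opening and the grip force at its end, in the units of the state.
- env.state(): the state, without advancing time (a new reading comes with each control period).
- eyes.grab_frame(name): name is "scene" or "top" or "wrist"; returns a dict with "image" (400x640x3 uint8, blue, green, red), "fovy" (degrees; the focal length in pixels is half the picture's height over the tangent of half this angle, whatever the lens; pixels are square), "cx", "cy" (the principal point, pixels), "eye" and "attitude" of the camera in the world. Camera axes: x right, y up, looking along -z (the intrinsics and any distortion apply to the point x, -y, -z); pixel columns grow to the right and rows downward; lengths in mm; the calibration is good to about 2 mm. A picture is of the moment at which its call begins. There is no depth.
- env.job_done(): hands the job in; it is judged then, once.
The state is a dict: "time_s": time; "qpos": joint angles; "qvel": joint speeds; "effort": joint torques, N m; "ee_pos": TCP position; "ee_rot": TCP orientation; "force": force on the tool from outside, world axes, zero at the start; "torque": the same for the moment, N m; "gripper_width": finger opening in mm; "gripper_force": force on a finger pad.
Only numpy, scipy, OpenCV 4.12 (cv2) and the standard library are available. Lean on these libraries where they do the work, as an engineer would, in place of code of your own. Each camera call takes 0.05 s, during which the arm holds its last target. There are 200 camera calls.

## Working session

There is one attempt and no reset: what is moved stays moved. The work goes in short steps, Python scripts to look and compute and a tool call to move; the robot and the scene stay as the last step left them, time stands still between calls to the robot, and variables do not carry over. Pictures are saved under pics/ and viewed, at most 10 in all, crops included, and the job is handed in when it is done.

Besides the shell and the picture viewer there is one more tool, called as name(argument=value, ...), one argument or row to a line, values as JSON. send_rows: Moves the arm, as the interface text tells. Its arguments: {"type":"object","properties":{"targets":{"type":"string"},"grip_force":{"type":"number"}},"required":["targets"]}

```bash
mkdir -p pics; ls; cat > h.py <<'E'
import numpy as np, cv2
from workcell import env, eyes
def shot(n,f):
    d=eyes.grab_frame(n); cv2.imwrite('pics/'+f,d['image']); return d
E
python3 - <<'E'
from h import *
a=shot('top','top1.png'); b=shot('scene','scene1.png')
cv2.imwrite('pics/two.png',np.vstack([a['image'],b['image']])[:, :])
for d in (a,b): print({k:v for k,v in d.items() if k!='image'})
print(env.state())
E
```

```text
pics
{'fovy': 44.13866174004241, 'cx': 318.04005101473587, 'cy': 199.03706605806596, 'eye': array([ 383.33365207, -415.43062352, 1047.5555479 ]), 'attitude': array([  5.97211905,   0.52837875, -90.49365948])}
{'fovy': 50.092688817174455, 'cx': 319.0423666152963, 'cy': 208.1801987517249, 'eye': array([ 216.19930195, -940.51246328,  728.65027307]), 'attitude': array([ 42.76697012,  -0.09747226, -27.8105217 ])}
{'time_s': 0.1, 'qpos': array([-7.50007351e+01,  1.83473866e+01,  8.97010735e+01, -6.56247832e-04,
        7.20439504e+01, -1.14537449e+00]), 'qvel': array([-0.04308221, -0.04206359, -0.28518309,  0.01562317,  0.04534331,
       -0.05785251]), 'effort': array([ 3.06650727e-04, -4.13332987e+01, -2.32510167e+01,  7.29508116e-02,
        4.22026694e-02, -4.36060225e-05]), 'ee_pos': array([ 159.76783403, -551.87169178,  213.19905711]), 'ee_rot': array([-1.79907596e+02, -1.22338084e-03,  1.61448412e+01]), 'force': array([-0.63638842, -0.04706562,  0.27338714]), 'torque': array([ 0.03816692,  0.03786506, -0.01943539]), 'gripper_force': 0.0, 'gripper_width': 91.18439158901717}
```

View pics/top1.png

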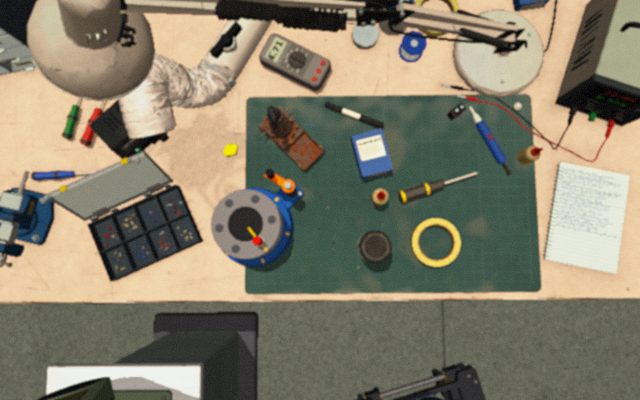

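View pics/scene1.png

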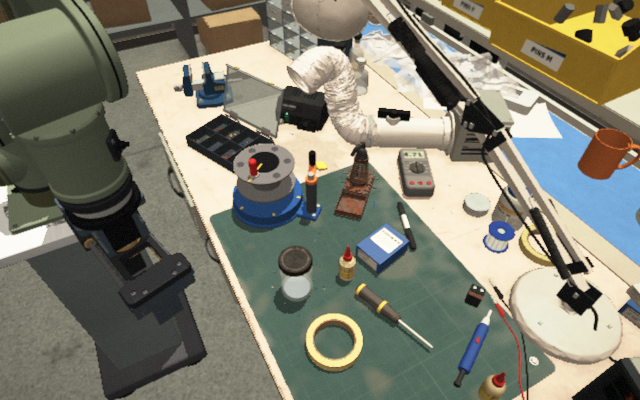

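The top view shows the winder at about (252,228), the reel hub at (245,224), the red knob at (257,241) and the keeper at (285,185). In the scene view the reel is at (265,165), its red knob at (253,165) and the keeper knob at (312,160).

```bash
cat >> h.py <<'E'
from scipy.spatial.transform import Rotation as Ro
def ray(d,u,v):
    f=200/np.tan(np.radians(d['fovy']/2))
    r=np.array([(u-d['cx'])/f,-(v-d['cy'])/f,-1.])
    return d['eye'],Ro.from_euler('xyz',d['attitude'],degrees=True).apply(r)
def onz(d,u,v,z):
    e,r=ray(d,u,v); return e+r*(z-e[2])/r[2]
def proj(d,P):
    f=200/np.tan(np.radians(d['fovy']/2))
    c=Ro.from_euler('xyz',d['attitude'],degrees=True).inv().apply(np.asarray(P,float)-d['eye'])
    return d['cx']+f*c[0]/-c[2], d['cy']-f*c[1]/-c[2]
def tri(d1,p1,d2,p2):
    e1,r1=ray(d1,*p1); e2,r2=ray(d2,*p2)
    t=np.linalg.lstsq(np.c_[r1,-r2],e2-e1,rcond=None)[0]
    a,b=e1+t[0]*r1,e2+t[1]*r2; return (a+b)/2,np.linalg.norm(a-b)
def blobs(img,lo,hi,box,amin=8):
    x0,y0,x1,y1=box
    m=cv2.inRange(cv2.cvtColor(img[y0:y1,x0:x1],cv2.COLOR_BGR2HSV),np.array(lo),np.array(hi))
    n,l,s,c=cv2.connectedComponentsWithStats(m)
    return sorted([(int(s[i,4]),np.round(c[i]+[x0,y0],1).tolist(),(s[i,:4]+[x0,y0,0,0]).tolist()) for i in range(1,n) if s[i,4]>=amin],reverse=True)
E
python3 - <<'E'
from h import *
a=shot('top','t2.png'); b=shot('scene','s2.png')
bx=(195,155,325,285); bs=(220,130,340,235)
for n,lo,hi in (('red',(0,150,120),(6,255,255)),('dark',(0,0,0),(180,255,60)),('orange',(8,150,120),(19,255,255)),('yel',(20,120,120),(35,255,255)),('blue',(105,120,60),(125,255,255))):
    print(n,blobs(a['image'],lo,hi,bx)[:7],'\n   S',blobs(b['image'],lo,hi,bs)[:7])
A=cv2.resize(a['image'][160:285,195:325],None,fx=4,fy=4,interpolation=2)
B=cv2.resize(b['image'][130:235,225:335],None,fx=4,fy=4,interpolation=2)[:420]
cv2.imwrite('pics/crop.png',np.vstack([A[:, :440],np.zeros((0,440,3),np.uint8)])) 
H=max(A.shape[0],B.shape[0]); C=np.zeros((H,A.shape[1]+B.shape[1],3),np.uint8);C[:A.shape[0],:A.shape[1]]=A;C[:B.shape[0],A.shape[1]:]=B
C=cv2.resize(C,None,fx=.8,fy=.8);print(C.shape);cv2.imwrite('pics/crop.png',C)
E
```

```text
red [(60, [256.6, 240.5], [252, 236, 10, 9])] 
   S [(78, [251.9, 165.2], [249, 158, 7, 18])]
dark [(773, [244.3, 222.9], [229, 208, 33, 33]), (303, [275.7, 260.5], [248, 238, 46, 34]), (89, [299.3, 204.8], [293, 199, 12, 12]), (53, [313.0, 163.8], [302, 155, 21, 18]), (51, [269.5, 172.6], [265, 169, 9, 9]), (49, [197.1, 234.8], [195, 225, 7, 19]), (34, [292.2, 193.8], [287, 190, 10, 7])] 
   S [(817, [237.2, 144.1], [220, 130, 54, 43]), (360, [266.2, 160.9], [252, 152, 27, 20]), (264, [310.9, 197.8], [306, 184, 11, 29]), (77, [311.8, 157.7], [309, 151, 6, 15]), (48, [273.5, 185.1], [269, 181, 11, 9]), (16, [336.3, 211.7], [334, 210, 6, 5]), (11, [311.2, 130.3], [307, 130, 8, 2])]
orange [(208, [282.9, 182.7], [271, 173, 24, 20]), (37, [312.5, 157.1], [309, 155, 9, 6]), (26, [303.0, 164.0], [301, 159, 5, 10]), (12, [265.3, 175.7], [264, 174, 4, 4])] 
   S [(65, [311.0, 180.3], [306, 175, 11, 10]), (44, [312.5, 167.8], [309, 163, 8, 10])]
yel [(45, [251.2, 231.3], [247, 227, 9, 10]), (16, [265.2, 248.7], [263, 246, 5, 6]), (14, [228.2, 155.3], [224, 155, 10, 2]), (8, [276.1, 199.1], [275, 198, 3, 3])] 
   S [(74, [320.6, 165.5], [315, 162, 12, 8]), (14, [259.5, 165.2], [258, 163, 4, 6]), (9, [249.3, 179.6], [248, 178, 4, 4])]
blue [(1153, [276.1, 227.2], [229, 188, 72, 79]), (21, [297.5, 188.7], [296, 186, 5, 6])] 
   S [(1927, [272.1, 209.5], [233, 179, 89, 49])]
(400, 768, 3)
```

View pics/crop.png

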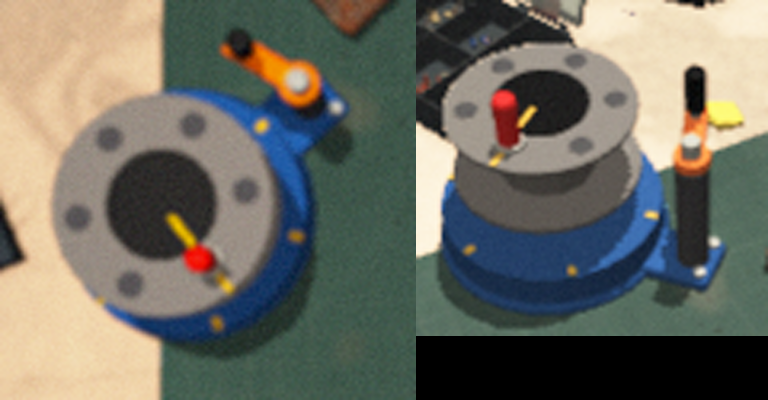

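The crop shows the reel sitting proud, its yellow line at (200,255). The housing marks are at crop (262,126), (296,237), (217,323) and (100,300); the keeper knob is at (238,42) and its post at (297,82).

```bash
python3 - <<'E'
from h import *
a=eyes.grab_frame('top'); b=eyes.grab_frame('scene')
P=lambda u,v:(195+u/3.2,160+v/3.2); Q=lambda u,v:(225+(u-416)/3.2,130+v/3.2)
np.set_printoptions(precision=1,suppress=True)
# hub circle: fit ellipse of dark blob hull
def ell(d,box):
    x0,y0,x1,y1=box; m=(d['image'][y0:y1,x0:x1].max(2)<60).astype(np.uint8)
    c=max(cv2.findContours(m,0,1)[0],key=cv2.contourArea); (u,v),s,_=cv2.fitEllipse(cv2.convexHull(c)); return (u+x0,v+y0),s
ha,s1=ell(a,(225,204,266,245)); hb,s2=ell(b,(246,148,285,178))
print('hub',ha,s1,hb,s2,'tri',*tri(a,ha,b,hb),'z126',onz(a,*ha,126),onz(b,*hb,126))
print('knob', *tri(a,(256.9,240.7),b,Q(504,100)), onz(a,256.9,240.7,160))
print('keeperknob',*tri(a,P(238,42),b,Q(695,72)), onz(a,*P(238,42),150))
print('post',*tri(a,P(297,82),b,Q(691,145)), onz(a,*P(297,82),115))
M=np.array([onz(a,*P(*p),35) for p in [(262,126),(296,237),(217,323),(100,300)]]);print(M)
from scipy.optimize import least_squares
c=least_squares(lambda c:np.hypot(*(M[:,:2]-c).T)-74,onz(a,*ha,126)[:2]);print('housing c',c.x,c.fun)
dd=M[:,:2]-c.x; print('angles',np.degrees(np.arctan2(dd[:,1],dd[:,0])))
h=onz(a,*ha,126)
line=[onz(a,*P(*p),z) for p,z in (((172,217),126),((228,290),122))]
for l in line: print('line ang',np.degrees(np.arctan2(*(l-h)[1::-1])), np.linalg.norm((l-h)[:2]))
for i,j,z in (('flux',0,0),):pass
E
```

```text
hub (244.9006519317627, 223.61009216308594) (32.07845687866211, 32.99546813964844) (263.83402252197266, 161.4517478942871) (19.563735961914062, 28.68196678161621) tri [ 436.  -270.5  123.9] 2.1181275730896343 z126 [ 434.9 -270.5  126. ] [ 436.3 -273.1  126. ]
knob [ 403.2 -297.8  158.7] 2.296761573390044 [ 402.1 -297.6  160. ]
keeperknob [ 527.5 -319.1  149. ] 2.4851420692051334 [ 526.1 -318.8  150. ]
post [ 507.9 -350.9  118.6] 2.3899023533697172 [ 507.2 -350.2  115. ]
[[ 489.5 -322.    35. ]
 [ 417.8 -343.8   35. ]
 [ 363.5 -293.3   35. ]
 [ 378.7 -218.4   35. ]]
housing c [ 433.6 -271. ] [ 1.6  0.5 -0.4  2. ]
angles [ -42.4 -102.3 -162.4  136.3]
line ang -137.50740559430147 10.747264656076668
line ang -141.92913701614592 64.30087055184907
```

```bash
cat >> h.py <<'E'
def rel(c,t):
    "c,t = x,y,z,yaw (tool down) -> shift m in tool axes, turn about tool z"
    y=np.radians(c[3]); d=np.array(t[:3])-np.array(c[:3])
    return np.round([(d[0]*np.cos(y)+d[1]*np.sin(y))/1e3,(d[0]*np.sin(y)-d[1]*np.cos(y))/1e3,-d[2]/1e3,-(t[3]-c[3])],4)
E
python3 -c "
from h import *
print(rel([159.9,-552.3,214,16.146],[402.5,-297.5,230,40]))"
```

```text
[ 3.0390e-01 -1.7730e-01 -1.6000e-02 -2.3854e+01]
```

send_rows(
  targets="0.076 -0.044 -0.016 0 0 -6 60;0.152 -0.088 -0.016 0 0 -12 40;0.228 -0.133 -0.016 0 0 -18 22;0.304 -0.177 -0.016 0 0 -23.85 22;0.304 -0.177 -0.016 0 0 -23.85 22;0.304 -0.177 -0.016 0 0 -23.85 22;0.304 -0.177 -0.016 0 0 -23.85 22;0.304 -0.177 -0.016 0 0 -23.85 22;0.304 -0.177 -0.016 0 0 -23.85 22;0.304 -0.177 -0.016 0 0 -23.85 22;0.304 -0.177 -0.016 0 0 -23.85 22;0.304 -0.177 -0.016 0 0 -23.85 22",
)

```text
time_s: 1.3
ee_pos: [402.2, -298.2, 229.9]
ee_rot: [-180.0, 0.0, 40.0]
force: [-0.6, 0.7, 0.4]
gripper_width: 20.0
gripper_force: 0.0
```

```bash
python3 - <<'E'
from h import *
d=shot('wrist','w1.png'); print({k:v for k,v in d.items() if k!='image'})
s=env.state(); print(s['ee_pos'],s['ee_rot'],s['gripper_width'])
print('hub',proj(d,[434.7,-270.7,126]),'knob',proj(d,[402.6,-297.6,161]),'kk',proj(d,[526.5,-319,150]))
E
```

```text
{'fovy': 70.56442729156629, 'cx': 310.8055255083447, 'cy': 197.94385447883644, 'eye': array([ 458.37180569, -252.66143534,  399.19665833]), 'attitude': array([-1.48772129e+01, -1.38075535e-03, -5.00280288e+01])}
[ 401.93000737 -298.54963785  229.89069588] [-1.79998529e+02  3.74067388e-02  3.99349113e+01] 19.966129805577285
hub (np.float64(309.359696043443), np.float64(154.8594234815253)) knob (np.float64(309.2191834891622), np.float64(207.10037189339704)) kk (np.float64(422.9747802124223), np.float64(111.08492484013647))
```

View pics/w1.png

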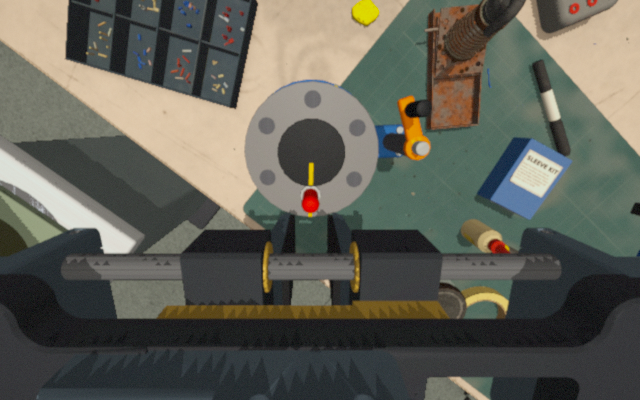

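The wrist view shows the hub at (311,152) and the red knob at (310,203), centred between the fingers (295 to 328) and within 3 mm of the prediction. I'm descending to cage the knob.

send_rows(
  targets="0.002 0 0.03 0 0 0 22;0.002 0 0.06 0 0 0 22;0.002 0 0.08 0 0 0 22;0.002 0 0.092 0 0 0 22;0.002 0 0.092 0 0 0 22;0.002 0 0.092 0 0 0 22",
)

```text
time_s: 1.85
ee_pos: [403.4, -297.4, 137.7]
ee_rot: [-179.9, 0.0, 39.9]
force: [0.6, -0.1, -0.8]
gripper_width: 20.2
gripper_force: 0.0
```

```bash
python3 - <<'E'
from h import *
# cw arc about reel axis C, tool turning along; rows rel. to start pose
c=np.array([403.9,-296.5,138,40.]); C=np.array([434.7,-270.7])
for a in range(0,31,3):
    R=Ro.from_euler('z',-a,degrees=True).as_matrix()[:2,:2]
    p=C+R@(c[:2]-C); print(a,rel(c,[*p,138,40-a]))
E
```

```text
0 [ 0.  0. -0. -0.]
3 [ 1.0e-04 -2.1e-03 -0.0e+00  3.0e+00]
6 [ 2.0e-04 -4.2e-03 -0.0e+00  6.0e+00]
9 [ 5.0e-04 -6.3e-03 -0.0e+00  9.0e+00]
12 [ 9.0e-04 -8.4e-03 -0.0e+00  1.2e+01]
15 [ 1.40e-03 -1.04e-02 -0.00e+00  1.50e+01]
18 [ 2.00e-03 -1.24e-02 -0.00e+00  1.80e+01]
21 [ 2.70e-03 -1.44e-02 -0.00e+00  2.10e+01]
24 [ 3.50e-03 -1.63e-02 -0.00e+00  2.40e+01]
27 [ 4.40e-03 -1.82e-02 -0.00e+00  2.70e+01]
30 [ 5.40e-03 -2.01e-02 -0.00e+00  3.00e+01]
```

send_rows(
  targets="0.0001 -0.0021 0 0 0 3 22;0.0002 -0.0042 0 0 0 6 22;0.0005 -0.0063 0 0 0 9 22;0.0009 -0.0084 0 0 0 12 22;0.0014 -0.0104 0 0 0 15 22;0.0017 -0.0114 0 0 0 16.5 22;0.002 -0.0124 0 0 0 18 22;0.0023 -0.0134 0 0 0 19.5 22;0.0027 -0.0144 0 0 0 21 22;0.0031 -0.0154 0 0 0 22.5 22;0.0031 -0.0154 0 0 0 22.5 22;0.0031 -0.0154 0 0 0 22.5 22",
)

```text
time_s: 2.85
ee_pos: [397.3, -284.0, 139.4]
ee_rot: [179.8, -0.1, 17.5]
force: [0.4, -1.4, 0.6]
gripper_width: 20.1
gripper_force: 0.7
```

```bash
cat > chk.py <<'E'
from h import *
import sys
b=shot('scene',sys.argv[1]); s=env.state(); print(s['time_s'],s['ee_pos'],s['ee_rot'],s['force'])
a=eyes.grab_frame('top'); cv2.imwrite('pics/top_'+sys.argv[1],a['image'])
for d,bx in ((b,(225,130,300,215)),(a,(215,195,285,265))): print(blobs(d['image'],(0,150,110),(6,255,255),bx)[:2],blobs(d['image'],(20,110,110),(35,255,255),bx,5)[:4])
E
python3 chk.py c1.png; python3 - <<'E'
from h import *
b=cv2.imread('pics/c1.png')[110:240,215:345]; a=cv2.imread('pics/top_c1.png')[155:285,190:320]
cv2.imwrite('pics/c1z.png',cv2.resize(np.hstack([b,a]),None,fx=3,fy=3,interpolation=2))
E
```

```text
2.9 [ 397.24813096 -283.83510991  139.14981823] [ 1.79839254e+02 -8.40115198e-02  1.74991376e+01] [ 0.16881752 -0.66018581  1.72547063]
[] [(7, [243.7, 177.0], [242, 176, 4, 3]), (5, [241.2, 207.6], [240, 207, 3, 2])]
[] [(8, [276.1, 199.1], [275, 198, 3, 3])]
```

View pics/c1z.png

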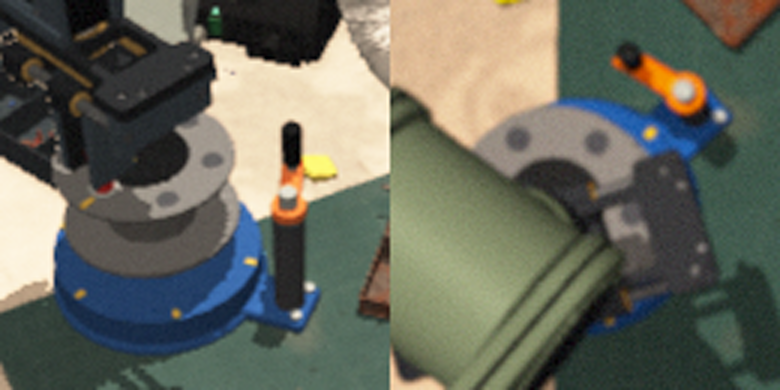

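The reel has turned but it isn't clear whether it has dropped. I'll measure the rim shift numerically in the scene view.

```bash
cat > drop.py <<'E'
from h import *
# vertical shift of the reel's outline: right half of the reel in scene view vs. start
d=eyes.grab_frame('scene'); ref=cv2.imread('pics/s2.png')
w=eyes.grab_frame('wrist'); cv2.imwrite('pics/wlast.png',w['image']); 
g=lambda i:cv2.cvtColor(i,cv2.COLOR_BGR2GRAY)
t=g(ref)[158:192,283:297]   # upper flange's right edge (blank grey against mat/bench)
r=g(d['image'])[150:206,283:297]
print('shift by row', cv2.matchTemplate(r,t,cv2.TM_SQDIFF_NORMED).ravel().round(4)[4:20], '(index0 = -4)')
print('expect 6mm:',np.subtract(proj(d,[490,-310,116]),proj(d,[490,-310,122])), env.state()['time_s'])
E
python3 drop.py
```

```text
shift by row [0.0455 0.0365 0.0295 0.0262 0.0272 0.0309 0.0376 0.048  0.0604 0.0736
 0.0868 0.0986 0.1097 0.1208 0.1321 0.1438] (index0 = -4)
expect 6mm: [0.11516476 2.11203035] 3.05
```

```bash
python3 -c "
import cv2
cv2.imwrite('pics/wz.png',cv2.resize(cv2.imread('pics/wlast.png')[20:300,180:480],None,fx=2,fy=2,interpolation=2))"
```

```text
(no output)
```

View pics/wz.png

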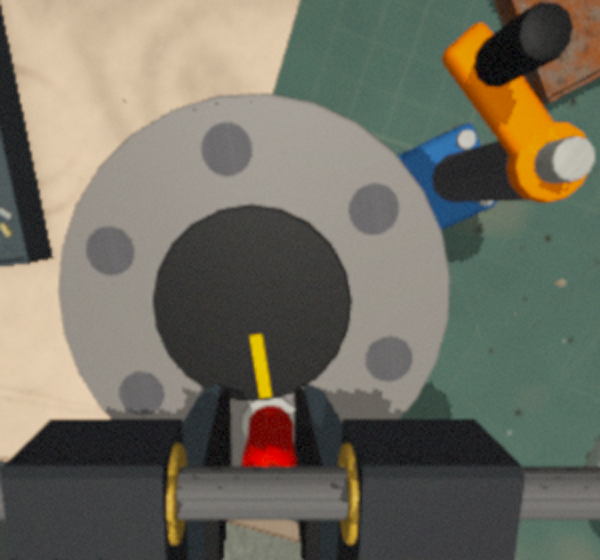

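The yellow line is tilted about 8.5° in the wrist view at (257,335) to (266,395), so the reel still needs about 8° clockwise.

send_rows(
  targets="0 -0.0011 0 0 0 1.5 22;0.0001 -0.0021 0 0 0 3 22;0.0001 -0.0032 0 0 0 4.5 22;0.0002 -0.0042 0 0 0 6 22;0.0003 -0.0049 0 0 0 7 22;0.0004 -0.0056 0 0 0 8 22;0.0005 -0.0063 0 0 0 9 22;0.0005 -0.0063 0 0 0 9 22;0.0005 -0.0063 0 0 0 9 22",
)

```text
time_s: 3.8
ee_pos: [395.4, -276.7, 138.1]
ee_rot: [180.0, -0.0, 8.5]
force: [-0.0, -1.2, 1.6]
gripper_width: 20.2
gripper_force: 0.7
```

```bash
cat > ang.py <<'E'
from h import *
d=eyes.grab_frame('wrist'); cv2.imwrite('pics/wlast.png',d['image'])
m=cv2.inRange(cv2.cvtColor(d['image'],cv2.COLOR_BGR2HSV),(20,120,100),(35,255,255)); m[:150]=0; m[222:]=0; m[:,:270]=0; m[:,345:]=0
p=np.argwhere(m)[:,::-1]; k=p.mean(0)
vx,vy,_,_=cv2.fitLine(p.astype(np.float32),cv2.DIST_L2,0,.01,.01).ravel()
for z in (126,120):
    q=[onz(d,*(k+s*np.array([vx,vy])*8),z) for s in (-1,1)]; v=(q[1]-q[0])*np.sign(vy); print(z,'line ang',np.degrees(np.arctan2(v[1],v[0])))
# hub circle: apparent diameter gives its height; 
x0,y0,x1,y1=240,105,380,222
h=(d['image'][y0:y1,x0:x1].max(2)<75).astype(np.uint8)
c=max(cv2.findContours(h,0,1)[0],key=cv2.contourArea).reshape(-1,2)+[x0,y0]
# use the upper (far) arc only
u=c[c[:,1]<c[:,1].min()+45]
from scipy.optimize import least_squares
for z in (126,120,103):
    W=np.array([onz(d,*q,z)[:2] for q in u]); s=least_squares(lambda a:np.hypot(*(W-a[:2]).T)-a[2],[434,-271,33]); print(z,s.x.round(1),'rms',np.std(s.fun).round(2))
st=env.state(); print(st['time_s'],st['ee_pos'],st['force'])
E
python3 ang.py; python3 drop.py
```

```text
126 line ang -165.59702961033193
120 line ang -165.59702961033196
126 [ 436.6 -269.8   30.6] rms 0.2
120 [ 435.6 -269.9   31.6] rms 0.2
103 [ 432.7 -270.2   34.5] rms 0.22
3.85 [ 395.33454275 -276.714732    138.07078848] [ 0.44808407 -1.68145507  0.97760247]
shift by row [0.0561 0.0476 0.0381 0.0286 0.0216 0.0211 0.0284 0.0394 0.0507 0.0612
 0.0712 0.0813 0.0932 0.107  0.1198 0.1317] (index0 = -4)
expect 6mm: [0.11516476 2.11203035] 3.95
```

```bash
python3 - <<'E'
from h import *
from scipy.optimize import least_squares
d1=dict(image=cv2.imread('pics/w1.png'),fovy=70.56442729156629,cx=310.8055,cy=197.9438,eye=np.array([458.3718,-252.6614,399.1967]),attitude=np.array([-14.8772129,-.00138,-50.0280]))
d2=eyes.grab_frame('wrist')
for d in (d1,d2):
    h=(d['image'].max(2)<75).astype(np.uint8); hh=np.zeros_like(h); x0,y0,x1,y1=230,85,400,222; hh[y0:y1,x0:x1]=h[y0:y1,x0:x1]
    c=max(cv2.findContours(hh,0,1)[0],key=cv2.contourArea).reshape(-1,2); u=c[c[:,1]<c[:,1].min()+(c[:,0].max()-c[:,0].min())*.5]
    # grow height until radius = that of w1 at 126
    for z in (126,120):
        W=np.array([onz(d,*q,z)[:2] for q in u]); s=least_squares(lambda a:np.hypot(*(W-a[:2]).T)-a[2],[434,-271,33]); print(z,s.x.round(2))
    # rim: boundary grey flange vs rest along upward image ray from hub centre
E
python3 -c "
import cv2
cv2.imwrite('pics/c2z.png',cv2.resize(cv2.imread('pics/wlast.png')[40:280,160:480],None,fx=2,fy=2,interpolation=2))"
```

```text
126 [ 436.91 -270.89   31.32]
120 [ 436.44 -271.29   32.01]
126 [ 436.58 -269.74   30.61]
120 [ 435.56 -269.84   31.62]
```

View pics/c2z.png

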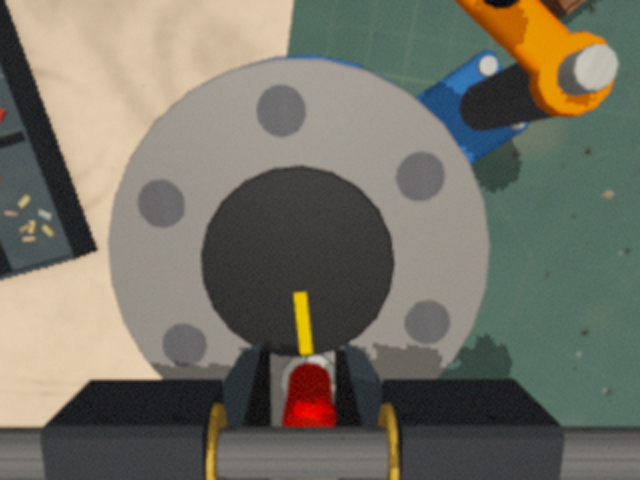

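The line now points at -165.6°, inside the mesh window, and the hub looks about 5 mm lower. I'll raise the tool, centre over the hub, close the fingers and come down slowly. The contact height will confirm the drop.

send_rows(
  targets="0 0.001 -0.015 0 0 0 22;0 0.001 -0.03 0 0 0 22;0 0.001 -0.045 0 0 0 22;0.02 0 -0.045 0 0 0 10;0.04 0 -0.045 0 0 0 0;0.04 0 -0.03 0 0 0 0;0.04 0 -0.01 0 0 0 0;0.04 0 0.004 0 0 0 0;0.04 0 0.008 0 0 0 0;0.04 0 0.01 0 0 0 0;0.04 0 0.01 0 0 0 0;0.04 0 0.01 0 0 0 0",
  grip_force=10,
)

```text
time_s: 5.0
ee_pos: [435.3, -270.9, 128.7]
ee_rot: [180.0, -0.1, 8.5]
force: [-0.6, -0.4, 0.3]
gripper_width: 0.1
gripper_force: 0.0
```

send_rows(
  targets="0 0 0.0015 0 0 0 0;0 0 0.003 0 0 0 0;0 0 0.0045 0 0 0 0;0 0 0.006 0 0 0 0;0 0 0.0075 0 0 0 0;0 0 0.0075 0 0 0 0;0 0 0.0075 0 0 0 0",
)

```text
time_s: 5.58
ee_pos: [434.8, -270.6, 120.4]
ee_rot: [-180.0, 0.0, 8.5]
force: [0.5, 0.0, -0.8]
gripper_width: 0.3
gripper_force: 0.0
```

No contact at 120.4 mm, so the reel has dropped. Now I'll press it home.

send_rows(
  targets="0 0 0.0015 0 0 0 0;0 0 0.003 0 0 0 0;0 0 0.0045 0 0 0 0;0 0 0.006 0 0 0 0;0 0 0.0075 0 0 0 0;0 0 0.009 0 0 0 0;0 0 0.0105 0 0 0 0;0 0 0.012 0 0 0 0;0 0 0.0135 0 0 0 0;0 0 0.015 0 0 0 0;0 0 0.015 0 0 0 0",
)

```text
time_s: 6.5
ee_pos: [435.0, -270.8, 106.1]
ee_rot: [180.0, -0.0, 8.5]
force: [-0.5, -0.1, 4.3]
gripper_width: 0.4
gripper_force: 2.3
```

send_rows(
  targets="0 0 0.001 0 0 0 0;0 0 0.002 0 0 0 0;0 0 0.003 0 0 0 0;0 0 0.003 0 0 0 0;0 0 0.003 0 0 0 0;0 0 0.003 0 0 0 0",
)

```text
time_s: 7.0
ee_pos: [435.0, -270.7, 103.3]
ee_rot: [180.0, -0.0, 8.5]
force: [-1.0, 1.0, 6.2]
gripper_width: 0.1
gripper_force: 3.1
```

send_rows(
  targets="0 0 0.001 0 0 0 0;0 0 0.002 0 0 0 0;0 0 0.002 0 0 0 0;0 0 0.002 0 0 0 0;0 0 0.002 0 0 0 0",
)

```text
time_s: 7.42
ee_pos: [435.0, -270.7, 103.2]
ee_rot: [179.9, -0.1, 8.5]
force: [-4.7, 2.0, 19.5]
gripper_width: 0.4
gripper_force: 9.5
```

The reel stops at 103.2 mm with 19.5 N, so it is home. Next is the keeper.

```bash
python3 - <<'E'
from h import *
print(rel([435,-270.7,102,8.5],[527,-318.8,185,59.5]))
E
```

```text
[  0.0839   0.0612  -0.083  -51.    ]
```

send_rows(
  targets="0 0 -0.025 0 0 0 0;0 0 -0.06 0 0 0 0;0 0 -0.083 0 0 0 10;0.02 0.015 -0.083 0 0 -7 27;0.04 0.03 -0.083 0 0 -14 27;0.06 0.045 -0.083 0 0 -21 27;0.084 0.061 -0.083 0 0 -28 27;0.084 0.061 -0.083 0 0 -35 27;0.084 0.061 -0.083 0 0 -42 27;0.084 0.061 -0.083 0 0 -48 27;0.084 0.061 -0.083 0 0 -51 27;0.084 0.061 -0.083 0 0 -51 27",
)

```text
time_s: 8.42
ee_pos: [526.9, -318.5, 183.0]
ee_rot: [-180.0, 0.0, 59.5]
force: [0.4, -0.4, 0.4]
gripper_width: 24.5
gripper_force: 0.0
```

```bash
python3 - <<'E'
from h import *
d=shot('wrist','w3.png'); s=env.state(); print(s['time_s'],s['ee_pos'],s['ee_rot'],s['gripper_width'])
print('kk',proj(d,[526.8,-319,150]),'post',proj(d,[507.5,-350.5,115]))
cv2.imwrite('pics/w3z.png',d['image'][60:400,100:540])
E
```

```text
8.4667 [ 526.89242815 -318.53261349  183.15341543] [-1.79979528e+02  1.74669040e-03  5.94210404e+01] 24.982902883776426
kk (np.float64(309.4229675060046), np.float64(221.7904462152425)) post (np.float64(308.96176705834716), np.float64(247.14395320885362))
```

View pics/w3z.png

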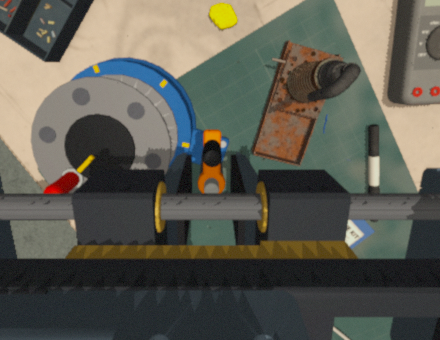

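The wrist view shows the black keeper knob centred between the fingers at crop (212,155), and the reel is seated. Going down around the knob.

send_rows(
  targets="0 0 0.03 0 0 0 27;0 0 0.05 0 0 0 27;0 0 0.059 0 0 0 25;0 0 0.059 0 0 0 22;0 0 0.059 0 0 0 20;0 0 0.059 0 0 0 20",
)

```text
time_s: 8.97
ee_pos: [527.8, -319.1, 125.8]
ee_rot: [179.9, 0.0, 59.5]
force: [0.2, 0.4, -0.1]
gripper_width: 18.6
gripper_force: 0.0
```

```bash
python3 - <<'E'
import numpy as np
for a in list(range(0,80,6))+[76,78]: print(a,(38*(np.cos(np.radians(a))-1)).round(1),(-38*np.sin(np.radians(a))).round(1))
E
```

```text
0 0.0 -0.0
6 -0.2 -4.0
12 -0.8 -7.9
18 -1.9 -11.7
24 -3.3 -15.5
30 -5.1 -19.0
36 -7.3 -22.3
42 -9.8 -25.4
48 -12.6 -28.2
54 -15.7 -30.7
60 -19.0 -32.9
66 -22.5 -34.7
72 -26.3 -36.1
78 -30.1 -37.2
76 -28.8 -36.9
78 -30.1 -37.2
```

send_rows(
  targets="-0.0002 -0.004 0 0 0 -6 20;-0.0008 -0.0079 0 0 0 -12 20;-0.0019 -0.0117 0 0 0 -18 20;-0.0033 -0.0155 0 0 0 -24 20;-0.0051 -0.019 0 0 0 -30 20;-0.0073 -0.0223 0 0 0 -36 20;-0.0098 -0.0254 0 0 0 -42 20;-0.0126 -0.0282 0 0 0 -48 20;-0.0157 -0.0307 0 0 0 -54 20;-0.019 -0.0329 0 0 0 -60 20;-0.0207 -0.0338 0 0 0 -63 20;-0.0207 -0.0338 0 0 0 -63 20",
)

```text
time_s: 9.97
ee_pos: [488.0, -319.6, 126.1]
ee_rot: [179.9, 0.1, 122.5]
force: [1.0, 0.8, -0.2]
gripper_width: 18.4
gripper_force: 0.2
```

send_rows(
  targets="-0.0001 -0.002 0 0 0 -3 20;-0.0002 -0.004 0 0 0 -6 20;-0.0005 -0.006 0 0 0 -9 20;-0.0008 -0.0079 0 0 0 -12 20;-0.001 -0.0088 0 0 0 -13.5 20;-0.0013 -0.0098 0 0 0 -15 20;-0.0013 -0.0098 0 0 0 -15 20;-0.0013 -0.0098 0 0 0 -15 20",
)

```text
time_s: 10.63
ee_pos: [483.0, -324.6, 126.0]
ee_rot: [179.7, 0.3, 137.3]
force: [7.4, 4.4, -0.5]
gripper_width: 18.3
gripper_force: 4.0
```

The keeper is at its stop: 8.6 N against 1.5 N of drag. I'll back the finger off, rise clear and look.

send_rows(
  targets="0 0.0013 0 0 0 0 22;0 0.002 0 0 0 0 26;0 0.002 0 0 0 0 28;0 0.002 -0.02 0 0 0 28;0 0.002 -0.06 0 0 0 28;0 0.002 -0.1 0 0 0 28;0.06 0.04 -0.13 0 0 0 28;0.1 0.08 -0.14 0 0 0 28;0.13 0.12 -0.14 0 0 0 28;0.13 0.15 -0.14 0 0 0 28;0.13 0.15 -0.14 0 0 0 28;0.13 0.15 -0.14 0 0 0 28",
)

```text
time_s: 11.63
ee_pos: [486.3, -121.7, 265.9]
ee_rot: [179.8, 0.0, 137.8]
force: [0.8, -0.9, 0.3]
gripper_width: 25.4
gripper_force: 0.0
```

```bash
python3 - <<'E'
from h import *
a=shot('top','t9.png'); b=shot('scene','s9.png'); s=env.state(); print(s['time_s'],s['ee_pos'],s['force'])
print('expected keeper knob',proj(a,[481.8,-322.5,150]),proj(b,[481.8,-322.5,150]))
cv2.imwrite('pics/end.png',np.vstack([cv2.resize(np.hstack([a['image'][150:290,180:330],b['image'][120:260,210:360]]),None,fx=2.6,fy=2.6,interpolation=2)]))
E
```

```text
11.7333 [ 485.32493444 -126.35579329  264.93784965] [-0.31721251 -0.01191828  0.28986483]
expected keeper knob (np.float64(271.36996120932923), np.float64(197.03899693591484)) (np.float64(292.5881742123024), np.float64(159.83375951092665))
```

View pics/end.png

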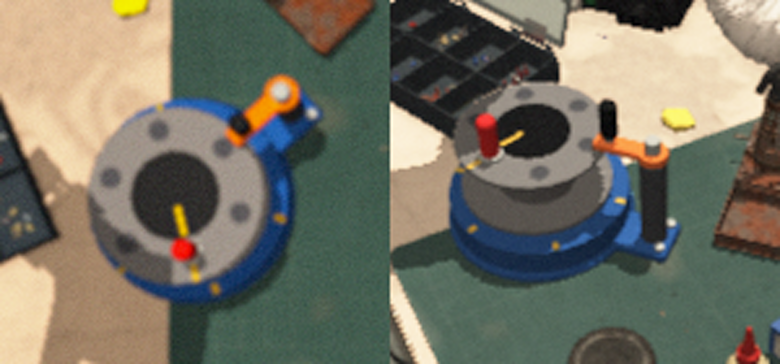

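The keeper lies over the reel's rim. Its knob is at (271.9,196.9), against (271.4,197.0) expected at the stop. The reel is home and the bystanders have not been touched.

```bash
python3 -c "
from workcell import env
print(env.job_done())"
```

```text
the job is handed in; nothing more can be done
None
```

The reel is meshed and pressed home (hub top at 103.2 mm), the keeper is swung in to its end stop over the rim, the bystanders were not touched, and the job was handed in at about 11.7 s.

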